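# Close the shutter ring of a bean-paste portioning head

## Robot

A 7-joint arm with a two-finger parallel gripper is mounted at the origin on the work surface. World frame = base frame: x ahead of the robot, y to its left, z up, the work surface at z = 0. Lengths are in m, angles in rad, forces in N, time in s.
With the tool pointing down it reaches from about 0.4 to 0.875 m from the base axis. Payload 19.3 kg.
Tool frame: the origin (TCP) lies where the fingers leave the gripper's body, on its centre line; the fingertips stand bot.tip_reach ahead of it and the grasp point (between the pads) lies 54 mm ahead of it (bot.tip_reach is the distance from the TCP to the fingertips, in m); z points along the fingers, y is the line along which they close (so a half turn about z gives the same grasp; the last joint's range is limited). The gripper opens to 85 mm and grips with 20 to 120 N. Pads are 22 mm wide; open, the fingers measure 114 mm over their backs; the gripper's body (76 mm by 85 mm) begins 54 mm behind the grasp point. The pads swing forward as they close: fully open they stand 13 mm farther back than shut.
Start: joints at [1.07, 0.521, -0.036, 1.599, 0.021, 1.021, -0.113], TCP at [0.261, -0.568, 0.304] pointing down, gripper open.
Joint ranges: [-2.91, 2.91], [-0.3, 2.13], [-1.5, 1.42], [0.17, 2.43], [-1.26, 4.41], [0.16, 1.93], [-2.52, 2.52]. Speed limits (rad/s): [1.89, 1.89, 2.39, 2.39, 3.01, 3.01, 3.01].

## Interface

Orientations are given as [roll, pitch, yaw] about the fixed x, y, z axes, in that order (R = Rz(yaw) Ry(pitch) Rx(roll)).
In Python, from workcell import bot gives the robot as it stands. The module is installed in compiled form; this text tells all that it offers.
- The arm moves only by the shell command python3 -m jog 'ROWS' [FORCE]. ROWS is JSON, a list that holds one entry, the list of rows, each a list of 7 numbers: the shift along the tool's x, y, z in mm, then the turn, a rotation vector about the tool's x, y, z in rad, then the opening, from 0 (shut) to 1 (fully open). In form: [[[tx, ty, tz, wx, wy, wz, fingers], ...]]. A call has 1 to 5 rows; each row shifts and turns the commanded pose from where the row before left it, along the tool's axes as they then stand; what a row does not reach is not made up. A row lasts 1/10 s, in which the tool goes at most 50 mm and 8.59 degrees, less where a joint would pass 70% of its speed; a pose out of reach is approached as far as the arm can. A call is refused whole if a number of a shift passes 50 or a number of a turn 0.15, either way. A call with a gripper value outside its range is refused whole. The fingers move at their own pace and stop on an object; FORCE is the grip in N (left out, the last holds). Time passes only in rows, so rows that do not move let the fingers close. It gives the time, the measured TCP pose, the force, the opening and the grip force at its end, in the units of the state.
- bot.observe(): the state, without advancing time (a new reading comes with each control period).
- bot.grab_frame(name): name is "side" or "top" or "wrist"; returns a dict with "img" (400x640x3 uint8, red, green, blue), "intrinsics" (3x3 intrinsics, pixels), "R" (3x3) and "t" (3): a world point X has camera coordinates R X + t; the wrist camera has in their place "tool_from_camera" (4x4, takes a point from camera to tool coordinates, whose origin is the TCP and whose axes are the flange's). Camera axes: x right, y down, z forward; pixel columns grow to the right and rows downward; lengths in m; the calibration is good to about 2 mm. A picture is of the moment at which its call begins: read the wrist's pose just before it. There is no depth.
- bot.job_done(): hands the job in; it is judged then, once.
Trained networks look in a picture, given as the dict that the camera call returned (one of the last four; its "shot" number tells which), for a name from the list of things; names that differ only in an ending like _2 or _b are one class to them, and where a whole thing is asked for, a point or a joint stands for the part that bears it (a point fixed in the world has none). Each returns a list of dicts, best first, with "conf" (0 to 1); they miss things now and then, are a little off and sometimes report something else, mostly with a low value. They report only what shows in the picture. A call takes as long as a camera call. They do not tell look-alikes from the thing itself.
- bot.trace(query, picture): "region" (400x640 bool, what is visible of it).
- bot.spot_point(query, picture): "xyz" ([x, y, z] in m, in world coordinates, good to about 4 mm: a listed point, or the origin of a listed thing).
The state is a dict: "clock": time; "qpos": joint angles; "qd": joint speeds; "joint_efforts": joint torques, N m; "position": TCP position; "tool_rot": TCP orientation; "force": force on the tool from outside, world axes, zero at the start; "moment": the same for the moment, N m; "grip_width": finger opening in m; "finger_force": force on a finger pad.
Only numpy, scipy, OpenCV 4.12 (cv2) and the standard library are available. Lean on these libraries where they do the work, as an engineer would, in place of code of your own. Each camera call takes 0.05 s, during which the arm holds its last target. There are 200 camera calls.

## Task

The bean-paste shutter head on its stand is still locked: pull its yellow-headed lock pin and set it down in the black dish without dropping it from a height. Then grip the slim blue ring between the two steel rings and turn it clockwise, seen from above, until its red lug is seated against the black stop; press it there for a moment with a light but definite push of about 8 N at the lug (at least 4 N, never over 14 N) and let go with the lug still resting on the stop. Keep off the steel rings, the stop and the rest of the stand, and leave the cutter, the spatula and the jar where they are.

Things in the scene. Friction and masses are not known exactly. Their poses are not given: they have to be found in the camera images.
- stand: Fixed stand with two fixed steel rings on one vertical axis. Origin on the axis at the work surface, z up. Square foot 124 x 124 x 10 mm high; lower fixed ring 72 mm diameter, heights 10 to 30 mm; upper fixed ring 50 mm diameter, 44 to 60 mm; 38 mm spout up to 66 mm. Pin socket: 24 x 24 mm block, 10 to 28 mm high, 48 mm from the axis, +0.62 rad (counterclockwise) from the stand's x axis.
- ring: Slim blue turning ring, 60 mm diameter, 14 mm high (heights 30 to 44 mm). Origin on the axis at its underside; its x axis lies in the lug's leading face and turns with it. The red lug reaches out to 55 mm from the axis, 12 mm high, 10 mm thick, on the +y side of that face. Friction 0.25 N m, no spring: it stays where left. The stop is 0.45 to 1.2 rad clockwise (from above).
- lug_face (a point): Point on the lug's leading (clockwise) face, 45 mm from the axis, at 37 mm height.
- stop_face (a point): Point on the black stop's face that the lug comes to rest on, 45 mm from the axis, 37 mm high. The face is a vertical radial plane: lug and stop meet flat when this point and the lug's coincide. The stop is rigid and does not move: 10 mm thick on the clockwise side, 36 to 54 mm from the axis, heights 23 to 45 mm.
- pin: Loose lock pin, about 40 g, upright in the socket, in the lug's path just clockwise of it. Origin at its lower end (10 mm high at the start), z towards its head. Shank 8 mm diameter, 48 mm long; yellow head 16 mm diameter, 48 to 70 mm above the origin. It sits 18 mm deep in a loose 9.5 mm hole; pull straight up.
- pin_mid (a point): Middle of the pin's length, on its axis, 35 mm from its lower end.
- dish: The fixed black square dish, 150 x 150 mm, 22 mm high, walls 4 mm, floor about 4 mm thick. Origin under its centre, on the work surface.
- cutter: Steel round pastry cutter, a loose tube of 68 mm diameter, 35 mm high, standing on the work surface. Bystander. Origin under its centre.
- spatula: Loose wooden spatula lying flat. Bystander. Origin near its middle.
- jar: Loose amber glass jar with a white cap, 60 mm diameter, 75 mm high. Bystander. Origin under its centre.
There are look-alikes about, which are no part of the job. What is meant by the stand is not pink, and is the larger of those in its own colour. Several things have the shape of the dish; the one meant has the colours described above.

How it is judged:
On the way, in this order (a step that is already met when the one before it is completed fails the run):
1. the lock pin is out of its socket and in the dish, let go (x of pin_mid in the frame of dish between -0.071 and 0.071 m and y of pin_mid in the frame of dish between -0.071 and 0.071 m and height (world z) of pin_mid below 0.055 m and contact force between the fingers and pin below 0.1 N), for 0.2 s.
2. the ring's lug is pressed against the stop with at least 4 N (contact force between ring and stand above 4 N and distance between lug_face and stop_face below 0.002 m), for 0.3 s.
At the end, for the whole second after the job is handed in: The pin is in the dish (its middle inside the walls and below 55 mm height), at rest and let go, and the ring is let go with the lug's face within 2 mm of the stop's face (all of step 1 and distance between lug_face and stop_face below 0.002 m and linear speed of pin below 0.05 m/s and contact force between the fingers and ring below 0.1 N); the robot touches nothing.
It fails at once if the lug is pressed against the stop with more than 14 N (contact force between ring and stand above 14 N).
It fails at once if the robot touches the fixed rings, the stop or the rest of the stand with more than 3 N (contact force between any of the fingers, the arm and stand above 3 N).
It fails at once if the pin is let go or dropped more than 90 mm above the work surface (its lower end) (height (world z) of pin above 0.09 m and contact force between the fingers and pin below 0.05 N).
It fails at once if the cutter, the spatula or the jar is moved by more than 20 mm (distance of any of cutter, spatula, jar from where it was at the start of the episode above 0.02 m).
It also fails if it takes over 72 s, if anything falls off the work surface, if the arm or the gripper's body presses on something with over 40 N, if the wrist force passes 120 N, or if a joint passes its speed limit or range.

## Working session

There is one attempt and no reset: what is moved stays moved. The work goes in short steps, Python scripts to look and compute and a shell command to move; the robot and the scene stay as the last step left them, time stands still between calls to the robot, and variables do not carry over. Pictures are saved under pics/ and viewed, at most 12 in all, crops included, and the job is handed in when it is done.

```bash
mkdir -p pics; cat > h.py <<'E'
import numpy as np, cv2
from workcell import bot
from scipy.spatial.transform import Rotation as Ro
def save(f,n): cv2.imwrite('pics/'+n,cv2.cvtColor(f['img'],cv2.COLOR_RGB2BGR))
def proj(f,X):
    c=f['R']@np.array(X)+np.array(f['t']);p=f['intrinsics']@c;return p[:2]/p[2]
def atz(f,uv,z):
    R=np.array(f['R']);t=np.array(f['t']);d=R.T@np.linalg.inv(f['intrinsics'])@[uv[0],uv[1],1];o=-R.T@t
    return o+d*(z-o[2])/d[2]
E
python3 - <<'E'
from h import *
s=bot.observe();print({k:np.round(v,3) for k,v in s.items()},bot.tip_reach)
fs={n:bot.grab_frame(n) for n in('top','side')}
for n,f in fs.items(): save(f,n+'0.png')
for n,f in fs.items():
  for q in('stand','ring','lug_face','stop_face','pin','pin_mid','dish','cutter','spatula','jar'):
    print(n,q,[(np.round(d['xyz'],3).tolist(),round(d['conf'],2),proj(f,d['xyz']).astype(int).tolist()) for d in bot.spot_point(q,f)][:4])
E
```

```text
{'clock': np.float64(0.0), 'qpos': array([ 1.07 ,  0.522, -0.036,  1.6  ,  0.021,  1.021, -0.113]), 'qd': array([ 0.001, -0.001,  0.001, -0.   , -0.   , -0.002, -0.003]), 'joint_efforts': array([ 0.0000e+00, -9.2711e+01,  1.9800e+00, -3.6993e+01,  1.8000e-02,
        8.0000e-03, -0.0000e+00]), 'position': array([ 0.261, -0.568,  0.303]), 'tool_rot': array([-3.14 ,  0.   ,  0.431]), 'force': array([0.137, 0.309, 0.932]), 'moment': array([-0.021, -0.066, -0.03 ]), 'finger_force': np.float64(0.0), 'grip_width': np.float64(0.086)} 0.0726
top stand [([0.576, -0.0, 0.001], 0.92, [323, 184]), ([0.38, -0.015, -0.005], 0.84, [326, 260]), ([0.605, 0.037, 0.008], 0.7, [309, 172]), ([0.808, 0.19, -0.001], 0.61, [256, 100])]
top ring [([0.574, -0.003, 0.027], 0.51, [324, 183]), ([0.597, 0.035, 0.039], 0.26, [309, 172])]
top lug_face [([0.596, 0.034, 0.042], 0.48, [309, 172])]
top stop_face [([0.853, 0.191, 0.036], 0.57, [254, 79]), ([0.408, -0.012, 0.022], 0.55, [326, 248]), ([0.617, 0.022, 0.037], 0.41, [314, 165])]
top pin [([0.609, 0.035, 0.008], 0.43, [309, 171])]
top pin_mid [([0.608, 0.035,
[... 400 characters left out ...]
2, 0.0], 0.64, [293, 217]), ([0.806, 0.192, 0.0], 0.62, [183, 276])]
side ring [([0.575, -0.0, 0.027], 0.78, [293, 210])]
side lug_face [([0.593, 0.04, 0.039], 0.47, [284, 219])]
side stop_face [([0.856, 0.19, 0.039], 0.64, [157, 264]), ([0.614, 0.022, 0.039], 0.59, [276, 213]), ([0.411, -0.011, 0.028], 0.44, [359, 210]), ([0.781, 0.027, 0.004], 0.24, [211, 221])]
side pin [([0.611, 0.039, 0.01], 0.47, [277, 226])]
side pin_mid [([0.605, 0.037, 0.049], 0.42, [279, 214])]
side dish [([0.272, 0.238, 0.002], 0.97, [424, 307]), ([0.52, 0.284, -0.006], 0.85, [305, 321])]
side cutter [([0.48, -0.292, -0.004], 0.77, [337, 147])]
side spatula []
side jar [([0.721, -0.213, -0.002], 0.67, [252, 161])]
```

View pics/top0.png

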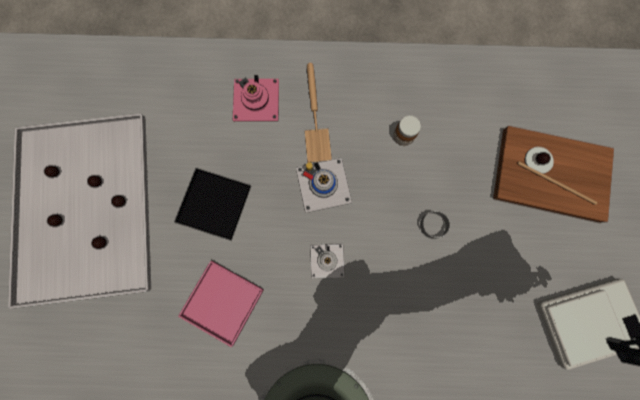

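View pics/side0.png

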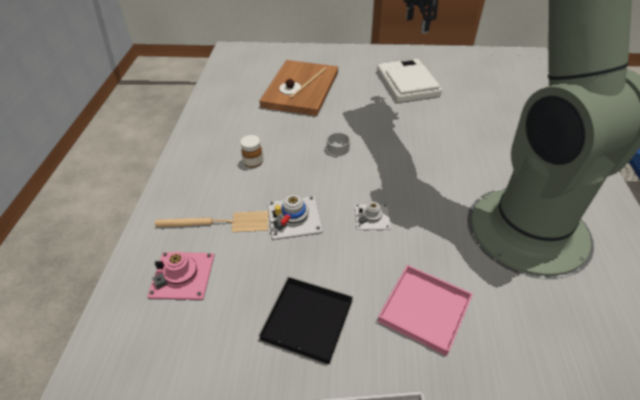

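Top view: the grey stand I need is at pixel (323,184), with its pin and lug up-left at (309,172). The smaller grey look-alike is at (326,260) and the pink one at (256,100). The black dish is at (213,204). The side view agrees with this.

```bash
python3 -m jog '[[[37.8,-27.4,0,0,0,0,1],[37.8,-27.4,0,0,0,0,1],[37.8,-27.4,0,0,0,0,1],[37.8,-27.4,0,0,0,0,1],[37.8,-27.4,0,0,0,0,1]]]' >/dev/null
python3 -m jog '[[[37.8,-27.4,0,0,0,0,1],[37.8,-27.4,0,0,0,0,1],[37.8,-27.4,0,0,0,0,1],[37.8,-27.4,0,0,0,0,1],[37.8,-27.4,0,0,0,0,1]]]' >/dev/null
python3 -m jog '[[[37.8,-27.4,0,0,0,0,0.4],[37.8,-27.4,0,0,0,0,0.4],[37.8,-27.4,0,0,0,0,0.4],[0,0,0,0,0,0,0.4],[0,0,0,0,0,0,0.4]]]'
python3 - <<'E'
from h import *
f=bot.grab_frame('wrist');print(np.round(f['tool_from_camera'],3))
E
```

```text
clock: 2.6
position: [0.5589, -0.0381, 0.3037]
tool_rot: [-3.141, 0.0, 0.433]
force: [0.2, -0.6, -0.5]
grip_width: 0.0336
finger_force: 0.0
[[-0.    -0.965 -0.264  0.066]
 [ 1.    -0.    -0.001  0.   ]
 [ 0.001 -0.264  0.965 -0.07 ]
 [ 0.     0.     0.     1.   ]]
```

```bash
cat >> h.py <<'E'
def wrist():
    s=bot.observe();f=bot.grab_frame('wrist')
    T=np.eye(4);T[:3,:3]=Ro.from_euler('xyz',s['tool_rot']).as_matrix();T[:3,3]=s['position']
    C=np.linalg.inv(T@np.array(f['tool_from_camera']));g=dict(f);g['R']=C[:3,:3];g['t']=C[:3,3];return f,g
E
python3 - <<'E'
from h import *
f,g=wrist();save(f,'w1.png')
t=bot.grab_frame('top')
for n,F,G in(('w',f,g),('top',t,t)):
  for q in('stand','ring','lug_face','stop_face','pin','pin_mid'):
    print(n,q,[(np.round(d['xyz'],4).tolist(),round(d['conf'],2),proj(G,d['xyz']).astype(int).tolist()) for d in bot.spot_point(q,F)][:3])
E
```

```text
w stand [([0.5762, -0.0016, -0.0011], 0.75, [295, 136])]
w ring []
w lug_face [([0.5909, 0.0409, 0.0362], 0.57, [257, 106])]
w stop_face [([0.6184, 0.019, 0.0395], 0.93, [290, 88]), ([0.515, 0.2786, 0.0058], 0.28, [12, 74]), ([0.5769, 0.0007, -0.0015], 0.22, [294, 134])]
w pin [([0.6061, 0.0353, 0.0084], 0.95, [273, 94]), ([0.719, -0.2158, 0.0048], 0.25, [545, 96])]
w pin_mid [([0.609, 0.0375, 0.0438], 0.61, [266, 89])]
top stand [([0.3777, -0.0176, -0.004], 0.87, [327, 261]), ([0.5753, 0.0018, 0.0058], 0.64, [322, 184]), ([0.8063, 0.1883, -0.0011], 0.6, [256, 101])]
top ring [([0.5741, -0.0001, 0.028], 0.71, [323, 182])]
top lug_face [([0.5952, 0.0357, 0.0383], 0.6, [309, 173])]
top stop_face [([0.4073, -0.0078, 0.0232], 0.59, [324, 248]), ([0.8536, 0.1892, 0.0365], 0.54, [255, 78])]
top pin [([0.6071, 0.0339, 0.0055], 0.4, [310, 172])]
top pin_mid [([0.6051, 0.037, 0.0444], 0.47, [308, 169])]
```

View pics/w1.png

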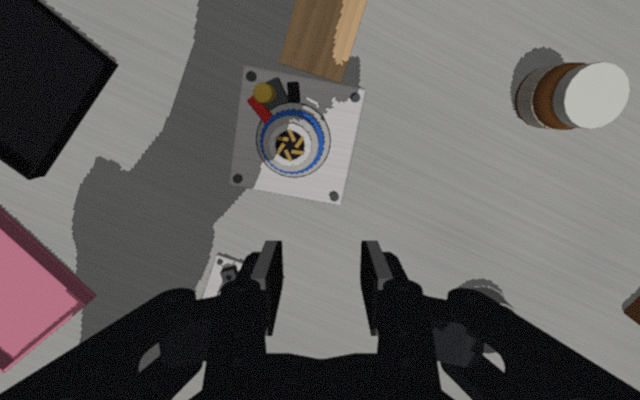

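The wrist view shows the stand with its foot bolts at (250,76), (356,98), (333,197) and (237,178). The pin head is at (263,92), the red lug at (259,109) and the black stop at (293,91).

```bash
python3 - <<'E'
from h import *
f,g=wrist()
P=[atz(g,p,.01)[:2] for p in((250,76),(356,98),(333,197),(237,178))]
c=np.mean(P,0);print('c',c,[np.degrees(np.arctan2(*(P[(i+1)%4]-P[i])[::-1])) for i in range(4)])
hsv=cv2.cvtColor(f['img'],cv2.COLOR_RGB2HSV);roi=np.zeros((400,640),bool);roi[60:215,225:375]=1
for n,lo,hi,z in(('blue',(105,150,60),(128,255,255),.044),('red',(0,150,60),(8,255,255),.042),('yel',(18,120,60),(32,255,255),.076)):
  m=(cv2.inRange(hsv,lo,hi)>0)&roi
  if n=='yel': m[110:]=0
  v,u=np.nonzero(m);print(n,len(u),u.min(),u.max(),v.min(),v.max(),u.mean(),v.mean(),atz(g,(u.mean(),v.mean()),z))
  if n=='red':
    X=np.array([atz(g,(a,b),z)[:2] for a,b in zip(u,v)]);mu=X.mean(0);w,V=np.linalg.eigh(np.cov((X-mu).T));print(mu-c,V[:,1],np.arctan2(V[1,1],V[0,1]))
pin=atz(g,(263,92),.08)[:2];print('pin',pin,pin-c,np.hypot(*(pin-c)),np.arctan2(*(pin-c)[::-1]))
x=c+.019;print(proj(g,[*c,.06]))
E
```

```text
c [ 0.57432573 -0.00116515] [np.float64(-76.55720073931887), np.float64(-167.4920120040961), np.float64(103.11660846954196), np.float64(13.995238116974852)]
blue 479 261 323 111 173 299.40918580375785 129.20459290187893 [ 0.58899423 -0.00301273  0.044     ]
red 195 248 270 97 122 259.6666666666667 109.39487179487179 [0.58995995 0.03748181 0.042     ]
[0.01561869 0.03862255] [0.43502788 0.90041698] 1.1207270889477912
yel 331 254 343 61 102 264.80664652567975 92.73111782477342 [0.60689088 0.03357185 0.076     ]
pin [0.60696574 0.0344979 ] [0.03264001 0.03566304] 0.04834483252702169 0.8296284553297992
[289.82158779 144.79551231]
```

```bash
python3 -m jog '[[[18.5,-11.6,34,0,0,0,0.4],[18.5,-11.6,34,0,0,0,0.4],[18.5,-11.6,34,0,0,0,0.4],[18.4,-11.6,34,0,0,0,0.4],[0,0,0,0,0,-0.137,0.4]]]' >/dev/null
python3 -m jog '[[[0,0,0,0,0,-0.137,0.4],[0,0,0,0,0,-0.137,0.4],[0,0,0,0,0,0,0.4],[0,0,0,0,0,0,0.4],[0,0,0,0,0,0,0.4]]]'
python3 - <<'E'
from h import *
f,g=wrist();save(f,'w2.png')
s=bot.observe()
print(proj(g,[s['position'][0],s['position'][1],.08]),[(np.round(d['xyz'],4),d['conf']) for q in('pin','pin_mid','stop_face','lug_face') for d in bot.spot_point(q,f)])
E
```

```text
clock: 4.4
position: [0.6065, 0.034, 0.168]
tool_rot: [3.142, -0.0, 0.838]
force: [-0.1, 0.9, -0.4]
grip_width: 0.0343
finger_force: 0.0
[321.39055578 243.70250173] [(array([0.6046, 0.0349, 0.0125]), 0.84), (array([0.6072, 0.0359, 0.0423]), 0.79), (array([0.6163, 0.0176, 0.0355]), 0.69), (array([0.5925, 0.0393, 0.0354]), 0.77)]
```

View pics/w2.png

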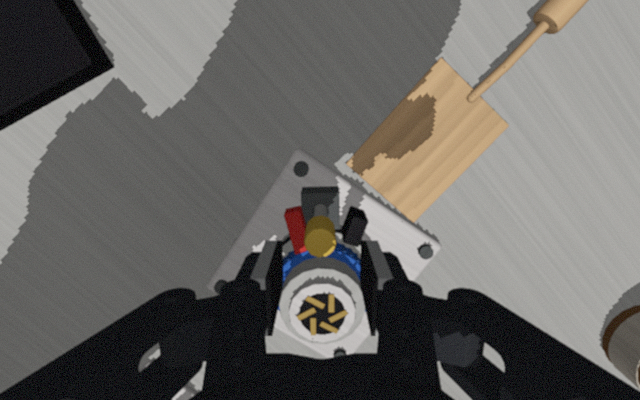

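The pin head, at (320,240), is centred between the fingers. I'll go down and grip it.

```bash
python3 -m jog '[[[0,0,15,0,0,0,0.4],[0,0,15,0,0,0,0.4],[0,0,13,0,0,0,0.4],[0,0,0,0,0,0,0.4],[0,0,0,0,0,0,0.1]]]' 30
python3 -m jog '[[[0,0,0,0,0,0,0.05],[0,0,0,0,0,0,0.05],[0,0,0,0,0,0,0.05],[0,0,0,0,0,0,0.05],[0,0,0,0,0,0,0.05]]]' 30
```

```text
clock: 5.15
position: [0.6064, 0.0341, 0.1244]
tool_rot: [-3.141, 0.001, 0.842]
force: [0.3, 0.6, -0.1]
grip_width: 0.0213
finger_force: 0.0
clock: 5.65
position: [0.6066, 0.0339, 0.125]
tool_rot: [3.141, -0.0, 0.842]
force: [-0.2, -0.7, 0.4]
grip_width: 0.0148
finger_force: 29.2
```

```bash
python3 -m jog '[[[0,0,-12,0,0,0,0.05],[0,0,-13,0,0,0,0.05],[0,0,-15,0,0,0,0.05],[0,0,-15,0,0,0,0.05],[0,0,0,0,0,0,0.05]]]'
python3 -m jog '[[[21.1,-38.9,0,0,0,0,0.05],[21.1,-38.9,0,0,0,0,0.05],[21.1,-38.9,0,0,0,0,0.05],[21.1,-38.9,0,0,0,0,0.05],[21.1,-38.9,0,0,0,0,0.05]]]' >/dev/null
python3 -m jog '[[[21.1,-38.9,0,0,0,0,0.05],[0,0,0,0,0,0,0.05],[0,0,0,0,0,0,0.05]]]'
python3 - <<'E'
from h import *
f,g=wrist();save(f,'w3.png')
print([(np.round(d['xyz'],4),d['conf']) for q in('dish','pin','pin_mid') for d in bot.spot_point(q,f)])
E
```

```text
clock: 6.15
position: [0.6075, 0.034, 0.1828]
tool_rot: [3.139, -0.003, 0.841]
force: [0.7, 0.4, 0.2]
grip_width: 0.015
finger_force: 29.2
clock: 6.95
position: [0.5162, 0.2847, 0.1798]
tool_rot: [-3.141, 0.0, 0.844]
force: [1.0, -1.3, 0.2]
grip_width: 0.0151
finger_force: 29.4
[(array([0.5131, 0.2792, 0.0034]), 0.61), (array([0.5145, 0.2863, 0.0649]), 0.76), (array([0.5189, 0.2858, 0.0967]), 0.8)]
```

View pics/w3.png

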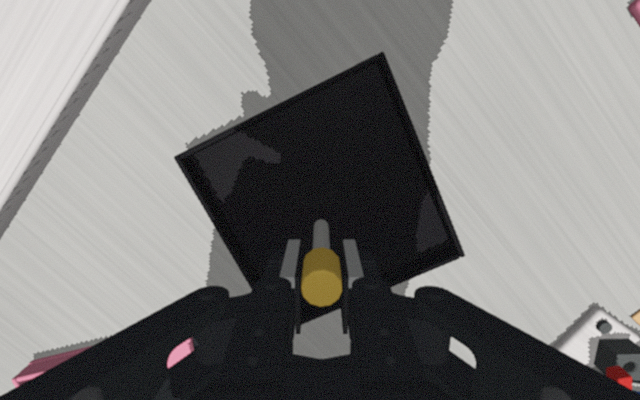

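The pin is held upright over the dish. The head is at (322,285), and the dish spans roughly (180..460, 55..290). I'll lower it now.

```bash
python3 -m jog '[[[0,0,18,0,0,0,0.05],[0,0,18,0,0,0,0.05],[0,0,14,0,0,0,0.05],[0,0,5,0,0,0,0.05],[0,0,0,0,0,0,0.05]]]'
python3 -m jog '[[[0,0,2,0,0,0,0.05],[0,0,2,0,0,0,0.05],[0,0,0,0,0,0,0.05]]]'
```

```text
clock: 7.65
position: [0.5168, 0.2835, 0.1244]
tool_rot: [-3.141, 0.001, 0.841]
force: [0.7, -0.6, -0.5]
grip_width: 0.015
finger_force: 29.4
clock: 7.95
position: [0.5169, 0.2839, 0.1211]
tool_rot: [3.142, -0.0, 0.842]
force: [0.4, -0.8, -0.1]
grip_width: 0.0149
finger_force: 29.4
```

```bash
python3 -m jog '[[[0,0,1,0,0,0,0.05],[0,0,0,0,0,0,0.2],[0,0,0,0,0,0,0.3],[0,0,0,0,0,0,0.5],[0,0,0,0,0,0,0.6]]]'
python3 -m jog '[[[0,0,0,0,0,0,0.6],[0,0,-20,0,0,0,0.6],[0,0,-30,0,0,0,0.6],[0,0,-30,0,0,0,0.8],[0,0,-30,0,0,0,0.85]]]'
python3 - <<'E'
from h import *
f,g=wrist();save(f,'w4.png')
print([(np.round(d['xyz'],4),d['conf']) for q in('dish','pin','pin_mid') for d in bot.spot_point(q,f)])
E
```

```text
clock: 8.45
position: [0.5168, 0.2839, 0.1199]
tool_rot: [3.142, -0.0, 0.842]
force: [-0.1, 0.4, 0.3]
grip_width: 0.0513
finger_force: 0.0
clock: 8.95
position: [0.5167, 0.2838, 0.2311]
tool_rot: [-3.141, 0.0, 0.842]
force: [0.1, -0.8, 0.7]
grip_width: 0.0725
finger_force: 0.0
[(array([0.5168, 0.2785, 0.0055]), 0.62), (array([0.5144, 0.284 , 0.0052]), 0.82), (array([0.5174, 0.2865, 0.0366]), 0.76)]
```

View pics/w4.png

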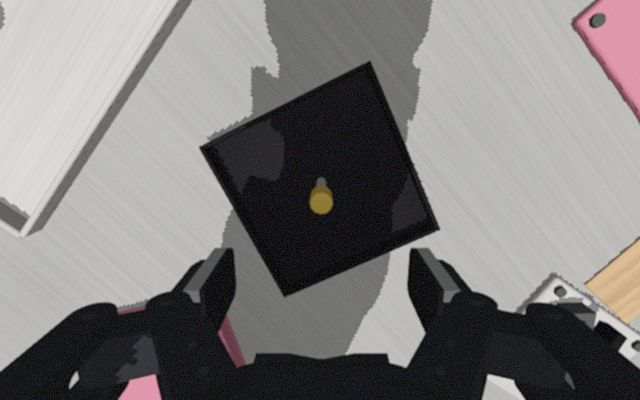

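The pin stands upright in the dish at (320,200). Next I'll work out how fingertip reach changes with opening, and move over the stand.

```bash
python3 - <<'E'
from h import *
print(bot.tip_reach)
f,g=wrist();K=f['intrinsics'];T=np.array(f['tool_from_camera']);print(K[0,0],K[1,1])
for n,w,l,r,v in(('w1',.0336,282,361,241),('w3',.015,300,344,240),('w4',.0725,234,411,250)):
  Z=K[0,0]*w/(r-l);c=np.array([0,(v-K[1,2])*Z/K[1,1],Z,1]);print(n,Z,(T@c)[:3])
s=bot.observe();c=np.array([.575,-.001,0]);d=Ro.from_euler('xyz',s['tool_rot']).as_matrix().T@(c-s['position']);print(d*1000)
E
```

```text
0.0726
349.9007366816909 349.9007366816909
w1 0.148818541170947 [ 0.00934217 -0.00013448  0.06855102]
w3 0.11928434205057643 [ 0.0208969  -0.00011424  0.04109177]
w4 0.14332092321707676 [ 0.00787581 -0.00013075  0.06245091]
[-173.28861769  233.14613363  229.52163828]
```

```bash
python3 -m jog '[[[-24.8,33.3,0,0,0,0,0.9],[-24.8,33.3,0,0,0,0,0.9],[-24.8,33.3,0,0,0,0,0.9],[-24.8,33.3,0,0,0,0,0.9],[-24.8,33.3,0,0,0,0,0.9]]]' >/dev/null
python3 -m jog '[[[-24.7,33.3,0,0,0,0,0.9],[-24.6,33.3,0,0,0,0,0.9],[0,0,0,0,0,0,0.9],[0,0,0,0,0,0,0.9]]]'
python3 - <<'E'
from h import *
f,g=wrist();save(f,'w5.png')
s=bot.observe();p=s['position'];print(p,s['tool_rot'])
for q in('stand','ring','lug_face','stop_face'): print(q,[(np.round(d['xyz'],4),round(d['conf'],2)) for d in bot.spot_point(q,f)])
c=[.575,-.001]
for z,r in((.066,.019),(.06,.025),(.044,.03),(.03,.036)):
  print(z,[proj(g,[c[0]+r*np.cos(a),c[1]+r*np.sin(a),z]).round(1).tolist() for a in .842+np.array([0,np.pi/2,np.pi,-np.pi/2])])
E
```

```text
clock: 10.1
position: [0.5748, -0.0014, 0.2287]
tool_rot: [-3.14, 0.001, 0.84]
force: [0.4, 1.5, -0.2]
grip_width: 0.0771
finger_force: 0.0
[ 5.74772831e-01 -1.20695701e-04  2.28987226e-01] [-3.14013586e+00  6.38748046e-04  8.41892455e-01]
stand [(array([ 0.5738, -0.0024,  0.    ]), 0.84)]
ring []
lug_face [(array([0.5926, 0.0368, 0.0371]), 0.68)]
stop_face [(array([0.617 , 0.0172, 0.0405]), 0.83)]
0.066 [[321.6, 174.0], [294.1, 201.1], [321.7, 226.9], [349.1, 201.0]]
0.06 [[321.6, 163.7], [286.3, 198.8], [321.7, 231.9], [356.9, 198.7]]
0.044 [[321.6, 153.3], [281.8, 193.2], [321.7, 230.6], [361.5, 193.0]]
0.03 [[321.6, 142.9], [276.1, 188.8], [321.7, 231.5], [367.2, 188.6]]
```

View pics/w5.png

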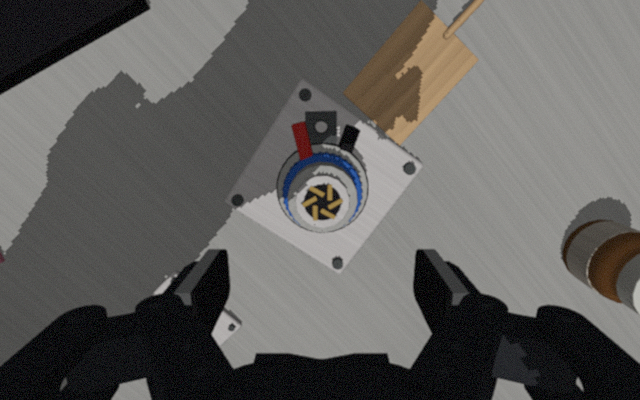

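The spout centre, at (322,203), matches the prediction of (321.6,201). The lug is at (302,140) and the stop at (348,138), both well clear of the finger line. I'll descend in two stages and check from the side camera.

```bash
python3 -m jog '[[[-1,0,30,0,0,0,0.9],[0,0,30,0,0,0,0.9],[0,0,30,0,0,0,0.9],[0,0,20,0,0,0,0.9],[0,0,0,0,0,0,0.9]]]' 
python3 -m jog '[[[0,0,10,0,0,0,0.85],[0,0,5,0,0,0,0.85],[0,0,0,0,0,0,0.85],[0,0,0,0,0,0,0.85]]]'
python3 - <<'E'
from h import *
f,g=wrist();a=f['img'];t=bot.grab_frame('side')
P=proj(t,[.575,0,.05]).astype(int);print(P,proj(t,[.575,-.001,.03])-proj(t,[.575,-.001,.044]))
b=t['img'][max(P[1]-40,0):P[1]+40,P[0]-60:P[0]+60]
a=cv2.resize(a,(640,400));b=cv2.resize(b,(300,200),interpolation=cv2.INTER_CUBIC)
o=np.zeros((600,640,3),np.uint8);o[:400]=a;o[400:,:300]=b
save({'img':o},'w6.png')
E
```

```text
clock: 10.85
position: [0.5732, -0.0006, 0.1176]
tool_rot: [-3.139, 0.003, 0.843]
force: [0.3, 0.6, 0.1]
grip_width: 0.077
finger_force: 0.0
clock: 11.25
position: [0.5748, -0.0014, 0.1054]
tool_rot: [3.141, -0.0, 0.842]
force: [0.6, -1.0, -0.2]
grip_width: 0.0726
finger_force: 0.0
[293 204] [0.31406511 3.8901744 ]
```

View pics/w6.png

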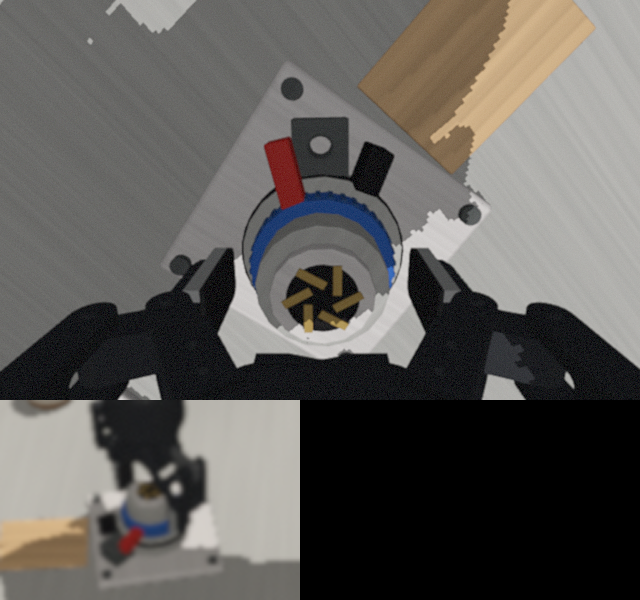

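The fingers straddle the ring evenly, with tips at x=234 and x=410 and the ring centred at 322. I estimate the tips at about 40 mm height. I'll go 4 mm lower and close.

```bash
python3 - <<'E'
from h import *
f,g=wrist();c=np.array([.575,-.001])
for n,p,q,z in(('lug',(293,138),(304,205),.043),('stop',(366,143),(354,183),.045)):
  a,b=atz(g,p,z)[:2]-c,atz(g,q,z)[:2]-c;print(n,a,b,np.arctan2(*(a-b)[::-1]),np.arctan2(*a[::-1]),np.arctan2(*b[::-1]))
E
python3 -m jog '[[[0,0,2,0,0,0,0.85],[0,0,2,0,0,0,0.85],[0,0,0,0,0,0,0.75],[0,0,0,0,0,0,0.7],[0,0,0,0,0,0,0.65]]]' 45
python3 -m jog '[[[0,0,0,0,0,0,0.6],[0,0,0,0,0,0,0.6],[0,0,0,0,0,0,0.6],[0,0,0,0,0,0,0.6]]]' 45
python3 -c "
from h import *
s=bot.observe();print(s['moment'],s['force'])"
```

```text
lug [0.0273472  0.04643039] [0.012712   0.02436133] 0.985228883902743 1.0385090967157602 1.0898530027402287
stop [0.04654799 0.02706204] [0.03337352 0.01844197] 0.579392816584959 0.526615272645827 0.5048317129548692
clock: 11.9
position: [0.5749, -0.0018, 0.1014]
tool_rot: [3.141, -0.0, 0.841]
force: [-0.9, -2.0, 7.8]
grip_width: 0.0583
finger_force: 46.2
clock: 12.3
position: [0.5749, -0.0018, 0.1014]
tool_rot: [3.141, -0.0, 0.841]
force: [-1.2, -1.8, 9.1]
grip_width: 0.0583
finger_force: 46.2
[-0.55995599  0.07907278 -0.07847351] [-1.1575742  -1.80918446  9.05049342]
```

```bash
python3 -m jog '[[[0,0,-0.5,0,0,0,0.6],[0,0,0,0,0,0,0.6]]]'
python3 -m jog '[[[0,0,-0.5,0,0,0,0.6],[0,0,0,0,0,0,0.6]]]'
```

```text
clock: 12.5
position: [0.5749, -0.0018, 0.1016]
tool_rot: [3.141, -0.0, 0.841]
force: [3.7, -3.7, 1.6]
grip_width: 0.058
finger_force: 49.6
clock: 12.7
position: [0.5748, -0.0018, 0.1017]
tool_rot: [3.141, -0.0, 0.841]
force: [5.6, -3.1, -5.9]
grip_width: 0.0579
finger_force: 51.1
```

Force reverses with a small lift, so the grip is on the ring and nothing is touching steel. Now I'll turn clockwise (+wz).

```bash
python3 -m jog '[[[0,0,0.4,0,0,0.05,0.6],[0,0,0,0,0,0.05,0.6],[0,0,0,0,0,0.05,0.6],[0,0,0,0,0,0.05,0.6],[0,0,0,0,0,0,0.6]]]'
python3 -c "
from h import *
s=bot.observe();print(s['moment'],s['force'])"
python3 -m jog '[[[0,0,0,0,0,0.05,0.6],[0,0,0,0,0,0.05,0.6],[0,0,0,0,0,0.05,0.6],[0,0,0,0,0,0,0.6]]]'
python3 - <<'E'
from h import *
s=bot.observe();print(s['moment'],s['force'])
f,g=wrist();save(f,'w7.png')
E
```

```text
clock: 13.2
position: [0.5747, -0.0016, 0.1016]
tool_rot: [3.141, -0.0, 0.64]
force: [1.9, -4.0, 1.8]
grip_width: 0.0575
finger_force: 52.1
[-0.93389629 -0.61674831 -0.30642984] [ 1.91730134 -3.96174655  1.77255501]
clock: 13.6
position: [0.5747, -0.0015, 0.1016]
tool_rot: [3.141, -0.0, 0.491]
force: [3.0, -4.2, 2.1]
grip_width: 0.058
finger_force: 52.1
[-0.91894378 -0.54444846 -0.26049877] [ 3.02525911 -4.24785066  2.10294945]
```

View pics/w7.png

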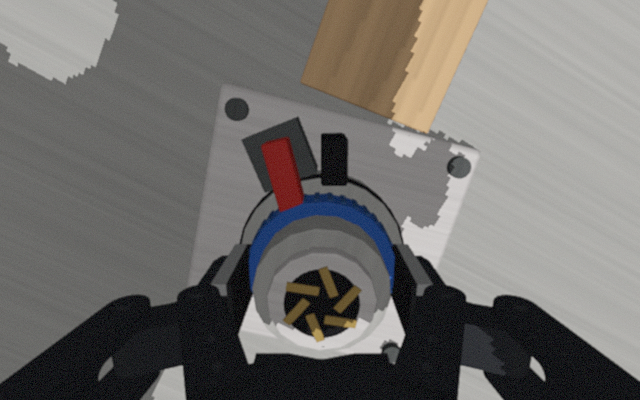

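The lug, with its leading edge from (290,138) to (303,208), follows the gripper. The gap to the stop edge at about (321,137)–(322,183) is now small.

```bash
python3 - <<'E'
from h import *
f,g=wrist();c=np.array([.575,-.001])
for n,p,q,z in(('lug',(290,138),(303,208),.043),('stop',(321,137),(322,183),.045)):
  a,b=atz(g,p,z)[:2]-c,atz(g,q,z)[:2]-c;print(n,np.hypot(*a),np.hypot(*b),np.arctan2(*a[::-1]),np.arctan2(*b[::-1]))
E
python3 -m jog '[[[0,0,0,0,0,0.05,0.6],[0,0,0,0,0,0,0.6]]]'
python3 -c "
from h import *
s=bot.observe();print(s['moment'],s['force'],s['joint_efforts'],s['tool_rot'])"
```

```text
lug 0.05424917442758608 0.02729302228504731 0.695442791104684 0.7348779946234121
stop 0.05368677365525766 0.03680253784713988 0.4856707431320004 0.47233845268455704
clock: 13.9
position: [0.5746, -0.0015, 0.1016]
tool_rot: [3.141, -0.0, 0.442]
force: [2.9, -3.8, 3.3]
grip_width: 0.0578
finger_force: 52.2
[-0.88291235 -0.65169191 -0.28807351] [ 2.87689921 -3.79778114  3.28060615] [ -2.76413888 -95.11868477  -2.45546065 -20.64864278  -0.91507925
   0.50982507  -0.67559201] [ 3.14140280e+00 -2.18599147e-04  4.42107649e-01]
```

```bash
cat > m.py <<'E'
from h import *
s=bot.observe();print(round(s['clock'],2),'M',s['moment'].round(3),'F',s['force'].round(2),'yaw',s['tool_rot'][2].round(4),'j7',s['joint_efforts'][6].round(3),s['qpos'][6].round(4))
E
python3 -m jog '[[[0,0,0,0,0,0.04,0.6],[0,0,0,0,0,0.04,0.6],[0,0,0,0,0,0,0.6]]]' >/dev/null; python3 m.py
python3 -m jog '[[[0,0,0,0,0,0.01,0.6],[0,0,0,0,0,0,0.6]]]'>/dev/null; python3 m.py
python3 -m jog '[[[0,0,0,0,0,0.01,0.6],[0,0,0,0,0,0,0.6]]]'>/dev/null; python3 m.py
python3 -m jog '[[[0,0,0,0,0,0.01,0.6],[0,0,0,0,0,0,0.6]]]'>/dev/null; python3 m.py
```

```text
14.2 M [-0.918 -0.734 -0.235] F [ 3.01 -4.08  3.85] yaw 0.3594 j7 -0.399 -1.4431
14.4 M [-0.975 -0.678  0.032] F [ 2.39 -4.28  4.13] yaw 0.3511 j7 -0.222 -1.4491
14.6 M [-0.883 -0.683  0.022] F [ 3.73 -4.7   3.79] yaw 0.3408 j7 -0.225 -1.4566
14.8 M [-0.986 -0.711  0.034] F [ 3.5  -3.98  3.32] yaw 0.3305 j7 -0.225 -1.464
```

```bash
python3 -m jog '[[[0,0,0,0,0,0.01,0.6],[0,0,0,0,0,0,0.6]]]'>/dev/null; python3 m.py
python3 -m jog '[[[0,0,0,0,0,0.008,0.6],[0,0,0,0,0,0,0.6]]]'>/dev/null; python3 m.py
python3 -m jog '[[[0,0,0,0,0,0.005,0.6],[0,0,0,0,0,0,0.6]]]'>/dev/null; python3 m.py
python3 - <<'E'
from h import *
f,g=wrist();a=cv2.resize(f['img'][100:300,200:440],(720,600),interpolation=cv2.INTER_CUBIC);save({'img':a},'w8.png')
for q in('lug_face','stop_face'): print([(np.round(d['xyz'],4),d['conf']) for d in bot.spot_point(q,f)])
E
```

```text
15.0 M [-0.966 -0.777  0.009] F [ 3.78 -4.27  3.77] yaw 0.3204 j7 -0.224 -1.4714
15.2 M [-0.939 -0.712  0.031] F [ 2.83 -4.22  3.78] yaw 0.3125 j7 -0.211 -1.4771
15.4 M [-0.938 -0.673  0.038] F [ 3.85 -3.8   4.81] yaw 0.3077 j7 -0.206 -1.4806
[(array([0.611 , 0.0209, 0.0341]), 0.92)]
[(array([0.6173, 0.0173, 0.0398]), 0.69)]
```

View pics/w8.png

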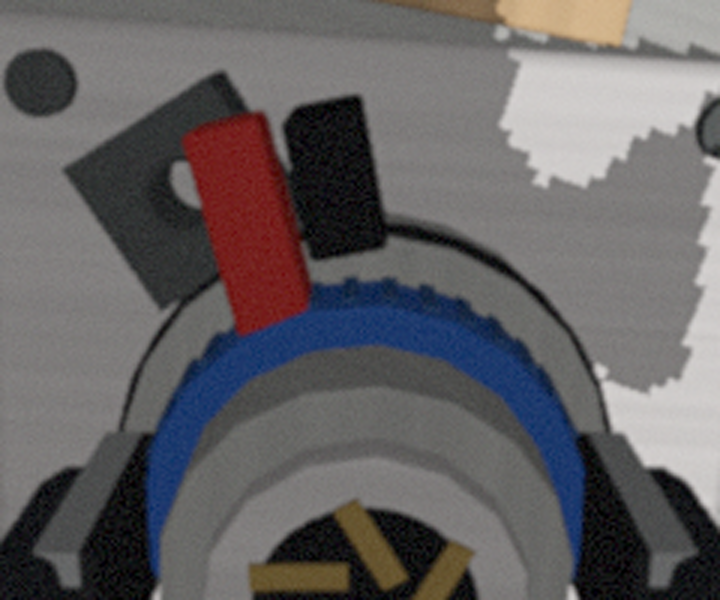

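The lug now stands about 1–2 mm short of the stop, with the red edge near x≈280 and the black edge near x≈293 in the crop. I'll go on in fine steps, watching the moment (about 0.03 N·m while sliding, so about 0.39 at an 8 N push).

```bash
python3 -m jog '[[[0,0,0,0,0,0.005,0.6],[0,0,0,0,0,0.005,0.6],[0,0,0,0,0,0,0.6]]]'>/dev/null; python3 m.py
python3 -m jog '[[[0,0,0,0,0,0.005,0.6],[0,0,0,0,0,0,0.6]]]'>/dev/null; python3 m.py
python3 -m jog '[[[0,0,0,0,0,0.003,0.6],[0,0,0,0,0,0,0.6]]]'>/dev/null; python3 m.py
python3 -m jog '[[[0,0,0,0,0,0.003,0.6],[0,0,0,0,0,0,0.6]]]'>/dev/null; python3 m.py
```

```text
15.85 M [-0.912 -0.757  0.129] F [ 3.29 -3.83  5.63] yaw 0.2978 j7 -0.198 -1.4877
16.05 M [-0.879 -0.774  0.088] F [ 3.67 -3.97  4.51] yaw 0.2928 j7 -0.208 -1.4913
16.25 M [-0.877 -0.724  0.162] F [ 3.51 -3.4   4.27] yaw 0.29 j7 -0.22 -1.4934
16.45 M [-0.858 -0.752  0.149] F [ 2.79 -3.4   4.24] yaw 0.2871 j7 -0.222 -1.4954
```

```bash
python3 -m jog '[[[0,0,0,0,0,0.003,0.6],[0,0,0,0,0,0,0.6]]]'>/dev/null; python3 m.py
python3 -m jog '[[[0,0,0,0,0,0.003,0.6],[0,0,0,0,0,0,0.6]]]'>/dev/null; python3 m.py
python3 -m jog '[[[0,0,0,0,0,0.003,0.6],[0,0,0,0,0,0,0.6]]]'>/dev/null; python3 m.py
python3 -m jog '[[[0,0,0,0,0,0,0.6]]]'>/dev/null; python3 m.py
```

```text
16.65 M [-0.82  -0.777  0.105] F [ 2.94 -3.66  5.14] yaw 0.2842 j7 -0.219 -1.4976
16.85 M [-0.861 -0.74   0.146] F [ 3.96 -4.01  4.56] yaw 0.2812 j7 -0.222 -1.4997
17.05 M [-0.851 -0.78   0.225] F [ 3.76 -4.1   4.95] yaw 0.2782 j7 -0.223 -1.5018
17.15 M [-0.816 -0.766  0.126] F [ 4.52 -2.96  5.07] yaw 0.2782 j7 -0.158 -1.5018
```

```bash
python3 -m jog '[[[0,0,0,0,0,0.003,0.6],[0,0,0,0,0,0,0.6]]]'>/dev/null; python3 m.py
python3 -m jog '[[[0,0,0,0,0,0,0.6]]]'>/dev/null; python3 m.py
python3 -m jog '[[[0,0,0,0,0,0.003,0.6],[0,0,0,0,0,0,0.6]]]'>/dev/null; python3 m.py
python3 - <<'E'
from h import *
f,g=wrist();a=cv2.resize(f['img'][100:300,200:440],(720,600),interpolation=cv2.INTER_CUBIC);save({'img':a},'w9.png')
E
python3 m.py
```

```text
17.35 M [-0.789 -0.796  0.191] F [ 2.31 -3.34  5.29] yaw 0.2752 j7 -0.223 -1.504
17.45 M [-0.821 -0.749  0.157] F [ 3.7  -3.27  5.07] yaw 0.2753 j7 -0.157 -1.5039
17.65 M [-0.839 -0.73   0.172] F [ 3.77 -3.54  5.27] yaw 0.2723 j7 -0.223 -1.5062
17.7 M [-0.854 -0.824  0.172] F [ 3.54 -3.    5.31] yaw 0.2722 j7 -0.17 -1.5061
```

View pics/w9.png

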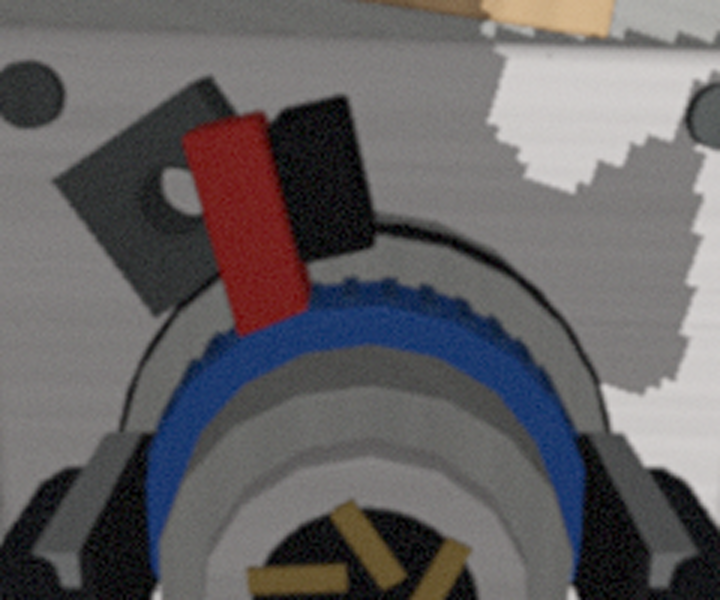

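Now the lug and stop edges practically meet, at about x=275–280 in the crop, and there is no slip in the grip. I'll continue in finer steps.

```bash
python3 -m jog '[[[0,0,0,0,0,0.002,0.6],[0,0,0,0,0,0,0.6]]]'>/dev/null; python3 m.py
python3 -m jog '[[[0,0,0,0,0,0.002,0.6],[0,0,0,0,0,0,0.6]]]'>/dev/null; python3 m.py
python3 -m jog '[[[0,0,0,0,0,0.002,0.6],[0,0,0,0,0,0,0.6]]]'>/dev/null; python3 m.py
python3 -m jog '[[[0,0,0,0,0,0.002,0.6],[0,0,0,0,0,0,0.6]]]'>/dev/null; python3 m.py
```

```text
17.9 M [-0.775 -0.771  0.183] F [ 3.84 -2.48  4.92] yaw 0.2702 j7 -0.23 -1.5076
18.1 M [-0.887 -0.826  0.198] F [ 3.06 -4.34  4.69] yaw 0.2683 j7 -0.231 -1.509
18.3 M [-0.854 -0.762  0.198] F [ 3.93 -4.08  5.24] yaw 0.2663 j7 -0.231 -1.5105
18.5 M [-0.825 -0.788  0.192] F [ 3.05 -3.4   4.35] yaw 0.2643 j7 -0.231 -1.5119
```

```bash
python3 -m jog '[[[0,0,0,0,0,0.003,0.6],[0,0,0,0,0,0,0.6]]]'>/dev/null; python3 m.py
python3 -m jog '[[[0,0,0,0,0,0.002,0.6],[0,0,0,0,0,0,0.6]]]'>/dev/null; python3 m.py
python3 -m jog '[[[0,0,0,0,0,0.002,0.6],[0,0,0,0,0,0,0.6]]]'>/dev/null; python3 m.py
python3 -m jog '[[[0,0,0,0,0,0.002,0.6],[0,0,0,0,0,0,0.6]]]'>/dev/null; python3 m.py
```

```text
18.7 M [-0.904 -0.761  0.186] F [ 3.09 -3.39  4.25] yaw 0.2612 j7 -0.224 -1.5141
18.9 M [-0.867 -0.761  0.211] F [ 2.48 -2.83  5.46] yaw 0.2593 j7 -0.246 -1.5155
19.1 M [-0.853 -0.785  0.342] F [ 3.26 -4.03  6.  ] yaw 0.2575 j7 -0.375 -1.5169
19.3 M [-0.817 -0.766  0.492] F [ 3.43 -3.11  5.67] yaw 0.2556 j7 -0.511 -1.5182
```

Contact is clear: the moment rose 0.30 N·m above sliding, about 6.7 N at the lug. I'll nudge slightly more and hold.

```bash
python3 -m jog '[[[0,0,0,0,0,0.0005,0.6],[0,0,0,0,0,0,0.6],[0,0,0,0,0,0,0.6]]]'>/dev/null; python3 m.py
python3 -m jog '[[[0,0,0,0,0,0,0.6],[0,0,0,0,0,0,0.6],[0,0,0,0,0,0,0.6]]]'>/dev/null; python3 m.py
```

```text
19.6 M [-0.874 -0.751  0.542] F [ 3.84 -3.63  5.62] yaw 0.2553 j7 -0.538 -1.5185
19.9 M [-0.891 -0.739  0.527] F [ 3.15 -4.06  5.7 ] yaw 0.2553 j7 -0.538 -1.5185
```

```bash
python3 -m jog '[[[0,0,0,0,0,0,0.7],[0,0,0,0,0,0,0.85],[0,0,0,0,0,0,0.85],[0,0,0,0,0,0,0.85],[0,0,0,0,0,0,0.85]]]'; python3 m.py
python3 -m jog '[[[0,0,-10,0,0,0,0.85],[0,0,-20,0,0,0,0.85],[0,0,-30,0,0,0,0.85],[0,0,-40,0,0,0,0.85],[0,0,0,0,0,0,0.85]]]'
python3 -m jog '[[[0,0,0,0,0,0,0.85],[0,0,0,0,0,0,0.85]]]'
python3 - <<'E'
from h import *
f,g=wrist();t=bot.grab_frame('top')
for F in(f,t):
 for q in('lug_face','stop_face','pin_mid','jar','cutter','spatula'): print(q,[(np.round(d['xyz'],4),round(d['conf'],2)) for d in bot.spot_point(q,F)])
P=proj(g,[.611,.02,.04]).astype(int)
a=cv2.resize(f['img'][max(P[1]-60,0):max(P[1]-60,0)+120,P[0]-80:P[0]+80],(800,600),interpolation=cv2.INTER_CUBIC);save({'img':a},'w10.png')
E
```

```text
clock: 20.4
position: [0.5743, -0.0012, 0.1014]
tool_rot: [-3.141, 0.0, 0.255]
force: [-0.5, -0.4, 0.7]
grip_width: 0.0727
finger_force: 0.0
20.4 M [ 0.028 -0.033  0.028] F [-0.47 -0.39  0.66] yaw 0.2552 j7 -0.005 -1.5184
clock: 20.9
position: [0.5763, -0.0014, 0.2068]
tool_rot: [3.14, -0.007, 0.255]
force: [-0.2, 0.2, -0.4]
grip_width: 0.0725
finger_force: 0.0
clock: 21.1
position: [0.5742, -0.0014, 0.2013]
tool_rot: [-3.141, 0.001, 0.255]
force: [-0.8, 0.1, -0.6]
grip_width: 0.0727
finger_force: 0.0
lug_face [(array([0.6096, 0.0188, 0.0362]), 0.66)]
stop_face [(array([0.6133, 0.0188, 0.0396]), 0.57)]
pin_mid []
jar []
cutter []
spatula []
lug_face []
stop_face [(array([0.8544, 0.1902, 0.0368]), 0.47)]
pin_mid [(array([0.5159, 0.2875, 0.0381]), 0.62)]
jar [(array([ 7.160e-01, -2.132e-01,  4.000e-04]), 0.81)]
cutter [(array([ 4.784e-01, -2.852e-01,  2.000e-04]), 0.49)]
spatula []
```

View pics/w10.png

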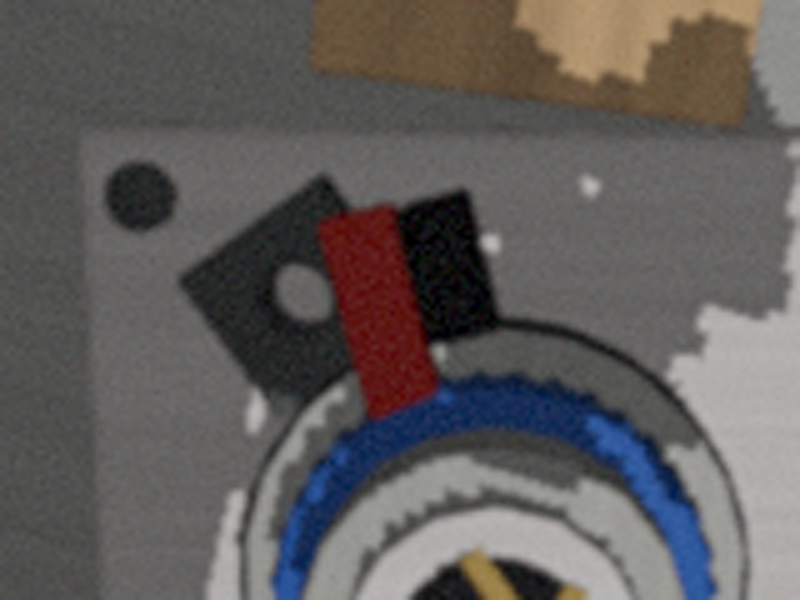

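The red lug lies flat against the black stop at about (405,270) in the crop. The pin is still upright in the dish, and the arm is clear of everything.

```bash
python3 -c "
from workcell import bot
print(bot.job_done())"
```

```text
the job is handed in; nothing more can be done
None
```

I handed the job in at about 21 s; no verdict came back: the pin is standing in the black dish, and the lug was pressed on the stop at about 7.6 N (estimated from wrist moment), then let go still resting against it.

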